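# Pack a box of screws and close the stock case

## Task

Lay the yellow box of screws flat inside the open blue stock case, then close the case with its loose grey lid: set the lid on so that both steel pins come up through its holes and it lies flush on the rim, keeping hold of it until it is down. Leave the other things on the table where they are.

Things in the scene. Friction and masses are not known exactly. Their poses are not given: they have to be found in the camera images.
- case: open blue case, fixed to the table, 196 x 136 x 56 mm (x, y, z). Origin: centre of underside; z up, x along the long side. Cavity 140 x 124 mm, grey floor at z = 6 mm. Flat end ledges 28 mm wide, level with the rim (z = 56); on them at x = +84 and -84, y = 0, upright steel pins: 12 mm thick for 8 mm, then tapering to 5 mm at the tip, 16 mm above the rim
- lid: loose grey flat lid, 196 x 136 x 8 mm, about 0.25 kg, right way up on the table. Origin: centre of underside; z up, x along the long side. Two 15 mm through holes at x = +84 and -84 mm, y = 0 (fits either way round). On top, over the origin, a black bar handle along x: 84 mm long, 16 mm wide (y), from z = 24 to 42 mm, on two posts 56 mm apart inside
- screw_box: closed yellow card box of screws with black printing, 58 x 90 x 35 mm, about 0.28 kg, lying flat on the table. Origin: centre of its underside; z up, y along the 90 mm side. Grasp across the 58 mm side
- other_box: bystander: navy card box with white sides and a yellow band across the top, 65 x 100 x 45 mm; origin at the centre of its underside, y along the long side
- tape_roll: bystander: beige roll of masking tape lying flat, 100 mm across, 25 mm high; origin at the centre of its underside
- tape_measure: bystander: yellow and black tape measure, 36 x 87 x 64 mm; origin at the centre of its underside
Not all that is in view belongs to the job. What is shaped like the screw_box but turquoise is not meant.

How it is judged:
By the outcome, as a careful person would: the job done as asked, in the order asked, and still so for the second after the job is handed in, with the robot touching nothing.
It also fails if it takes over 67 s, if anything falls off the work surface, if the arm or the gripper's body presses on something with over 40 N, if the wrist force passes 120 N, or if a joint passes its speed limit or range.

## Robot

A 6-joint arm with a two-finger parallel gripper is mounted at the origin on the work surface; the furniture and walls round the work are solid. World frame = base frame: x ahead of the robot, y to its left, z up, the work surface at z = 0. Lengths are in m, angles in rad, forces in N, time in s.
With the tool pointing down it reaches from about 0.375 to 0.975 m from the base axis. Payload 3.8 kg.
Tool frame: the origin (TCP) lies between the finger pads; the fingertips stand 8 mm ahead of it and the grasp point (between the pads) lies 11 mm behind it (tcp_to_tips is the distance from the TCP to the fingertips, in m); z points along the fingers, y is the line along which they close (so a half turn about z gives the same grasp; the last joint's range is limited). The gripper opens to 85 mm and grips with 20 to 120 N. Pads are 22 mm wide; open, the fingers measure 114 mm over their backs; the gripper's body (76 mm by 85 mm) begins 54 mm behind the grasp point. The pads swing forward as they close: fully open they stand 13 mm farther back than shut.
Start: joints at [1.279, 0.264, 1.604, -0, 1.274, -0.037], TCP at [0.17, 0.653, 0.239] pointing down, gripper open.
Joint ranges: [-2.63, 2.63], [-0.94, 2.18], [0.31, 2.57], [-1.31, 4.45], [0, 2.66], [-2.55, 2.55]. Speed limits (rad/s): [2.57, 2.57, 3.14, 3.14, 3.14, 3.14].

## Interface

Orientations are given as a rotation vector (axis times angle).
In Python, from workcell import * gives the robot as it stands.
- The arm moves only by the tool move_arm, never from a script. Its argument "series" is one flat list of numbers, 7 for each row, row after row: the finger opening in cm, from 0 to 8.54, then the shift along the tool's x, y, z in cm, then the turn, a rotation vector about the tool's x, y, z in degrees. A call has 1 to 5 rows; each row shifts and turns the commanded pose from where the row before left it, along the tool's axes as they then stand; what a row does not reach is not made up. A row lasts 1/8 s, in which the tool goes at most 62.5 mm and 10.7 degrees, less where a joint would pass 70% of its speed; a pose out of reach is approached as far as the arm can. A call is refused whole if a number of a shift passes 6.25 or a number of a turn 10.7, either way. A call with a gripper value outside its range is refused whole. The fingers move at their own pace and stop on an object; "grip_force" is the grip in N (left out, the last holds). Time passes only in rows, so rows that do not move let the fingers close. It gives the time, the measured TCP pose, the force, the opening and the grip force at its end, in the units of the state.
- read_state(): the state, without advancing time (a new reading comes with each control period).
- read_camera(name): name is "side" or "top" or "wrist"; returns the picture (384x512x3 uint8, red, green, blue); there is no depth.
- calibration(name): a dict with "camera_matrix" (3x3 intrinsics, pixels), "rvec" (rotation vector, rad) and "tvec" (3), from world to camera coordinates, as OpenCV has them. Camera axes: x right, y down, z forward; pixel columns grow to the right and rows downward; lengths in m; the calibration is good to about 2 mm. A picture is of the moment at which its call begins: read the wrist's pose just before it. calibration takes no time and is no camera call; for the wrist camera it gives the pose at the moment of the call.
- finish_job(): hands the job in; it is judged then, once.
The state is a dict: "time": time; "q": joint angles; "joint_vel": joint speeds; "joint_torque": joint torques, N m; "tool_pos": TCP position; "tcp_rot": TCP orientation; "wrist_force": force on the tool from outside, world axes, zero at the start; "torque": the same for the moment, N m; "width": opening from 0.0 (shut) to 1.0 (fully open); "grip_force": force on a finger pad.
Only numpy, scipy, OpenCV 4.12 (cv2) and the standard library are available. Lean on these libraries where they do the work, as an engineer would, in place of code of your own. Each camera call takes 0.05 s, during which the arm holds its last target. There are 200 camera calls.

## Working session

There is one attempt and no reset: what is moved stays moved. The work goes in short steps, Python scripts to look and compute and a tool call to move; the robot and the scene stay as the last step left them, time stands still between calls to the robot, and variables do not carry over. Pictures are saved under pics/ and viewed, at most 10 in all, crops included, and the job is handed in when it is done.

Besides the shell and the picture viewer there is one more tool, called after ">>>" by a JSON object that holds its "op" and its "data", one argument or row to a line. move_arm: Moves the arm, as the interface text tells. Its arguments: {"type":"object","properties":{"series":{"type":"array"},"grip_force":{"type":"number"}},"required":["series"]}

```bash
mkdir -p pics
python3 - <<'E'
from workcell import *
import cv2,numpy as np
for n in ["top","side"]:
    im=read_camera(n); cv2.imwrite(f"pics/{n}0.png",cv2.resize(im[:,:,::-1],(800,600),interpolation=cv2.INTER_CUBIC)); np.save(f"pics/{n}0.npy",im)
    c=calibration(n);R=cv2.Rodrigues(np.array(c["rvec"]))[0];print(n,c["camera_matrix"],(-R.T@np.array(c["tvec"]).ravel()).round(3))
s=read_state();print(s)
E
```

```text
top [[402.23199034   0.         252.00529627]
 [  0.         402.23199034 193.93715972]
 [  0.           0.           1.        ]] [0.543 0.118 1.12 ]
side [[352.56218129   0.         250.37887913]
 [  0.         352.56218129 189.30537315]
 [  0.           0.           1.        ]] [ 0.436 -0.821  0.842]
{'time': 0.1, 'q': array([ 1.27913403e+00,  2.64679675e-01,  1.60527975e+00, -2.37349972e-06,
        1.27370537e+00, -3.69145381e-02]), 'joint_vel': array([ 0.00112439, -0.00219853, -0.00170133,  0.00163292, -0.00044955,
       -0.00197355]), 'joint_torque': array([ 1.23120581e-04, -5.16702461e+01, -3.68591881e+01, -9.88206466e-05,
        6.12196309e-03, -3.75627678e-06]), 'tool_pos': array([0.16992127, 0.65257417, 0.23806241]), 'tcp_rot': array([-0.39903163, -3.1158069 ,  0.00321132]), 'wrist_force': array([0.59134434, 1.2537137 , 0.09361665]), 'torque': array([ 1.27324270e-02, -2.18571301e-02, -3.19496404e-05]), 'grip_force': 0.0, 'width': 0.9975147886877508}
```

View pics/top0.png

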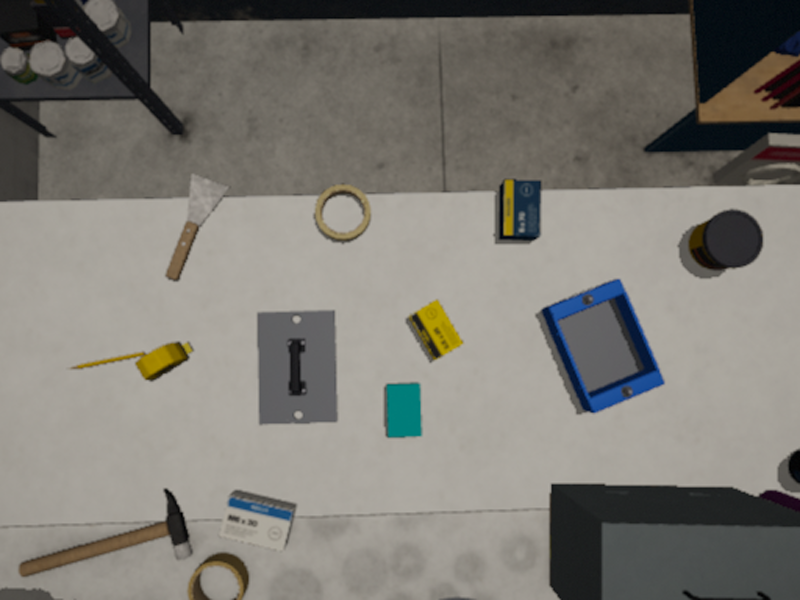

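View pics/side0.png

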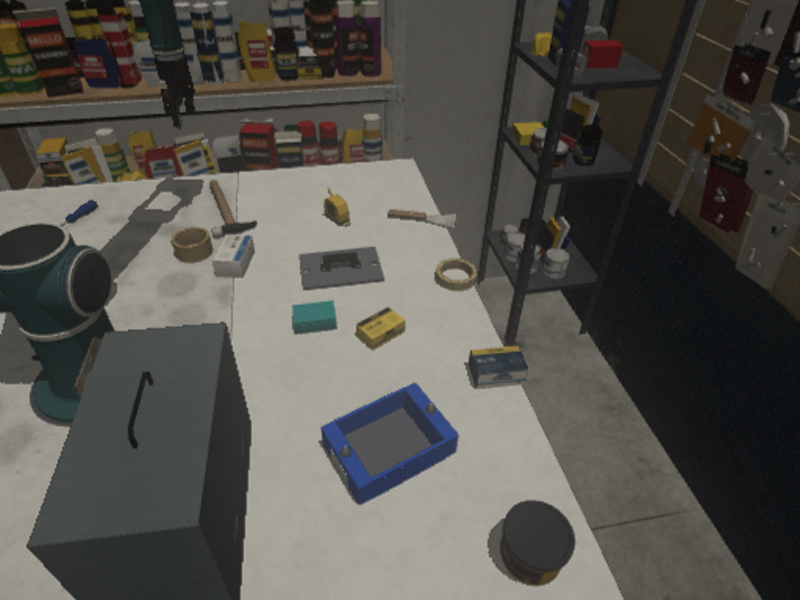

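The top view (800 px wide) has these candidates for the wanted box:
- Yellow box with black print at (435,331).
- Turquoise box at (403,410), which is excluded.
- Navy box with a yellow band at (520,210), a bystander.
- Yellow tape measure at (163,360), a bystander.
- White-blue box at (258,520).

I choose (435,331). The lid is at (297,367) and the case at (603,346), with pins at (588,300) and (627,392). A dark toolbox stands at lower right. Next is a close crop to check the choice, plus segmentation.

```bash
cat > h.py <<'E'
from workcell import *
import cv2,numpy as np
from scipy.spatial.transform import Rotation as Rot
def ray(c,uv,z):
    K=np.array(c["camera_matrix"]);R=cv2.Rodrigues(np.array(c["rvec"]))[0];C=-R.T@np.array(c["tvec"]).ravel()
    d=R.T@np.linalg.inv(K)@np.array([uv[0],uv[1],1.]);return C+d*(z-C[2])/d[2]
def proj(c,P): return cv2.projectPoints(np.array(P,float).reshape(-1,1,3),np.array(c["rvec"]),np.array(c["tvec"]),np.array(c["camera_matrix"]),None)[0].reshape(-1,2)
def rect(c,mask,z):
    """pose of the largest blob's bounding rectangle on plane z"""
    k=max(cv2.findContours(mask.astype(np.uint8),0,cv2.CHAIN_APPROX_NONE)[0],key=cv2.contourArea).reshape(-1,2)
    w=np.array([ray(c,p,z)[:2] for p in k],np.float32)
    return cv2.minAreaRect(w*1000), k
def tool_delta(target,Rt=None):
    """shift (cm) and turn (deg) in current tool axes to target position / rotation"""
    s=read_state();R=Rot.from_rotvec(s["tcp_rot"])
    d=R.inv().apply(np.array(target)-s["tool_pos"])*100
    return d.round(2), None if Rt is None else np.degrees((R.inv()*Rt).as_rotvec()).round(2)
E
python3 - <<'E'
from h import *
im=np.load("pics/top0.npy");c=calibration("top")
hsv=cv2.cvtColor(im,cv2.COLOR_RGB2HSV)
def roi(x0,y0,x1,y1):
    m=np.zeros(im.shape[:2],bool);m[y0:y1,x0:x1]=1;return m
H,S,V=cv2.split(hsv)
for n,r,m,z in [("case",(340,170,430,270),(H>100)&(H<130)&(S>140)&(V>60),.056),("lid",(155,190,225,280),(V<130)&(S<60),.008),("box",(255,185,305,235),(H>18)&(H<35)&(S>120),.035)]:
    b,k=rect(c,m&roi(*r),z);print(n,b,k.min(0),k.max(0))
for n,uv,z in [("pinA",(588,300),.064),("pinB",(627,392),.064),("holeA",(296.5,319.5),.008),("holeB",(298,414.5),.008),("cyl",(725,240),.1),("tbTL",(602,520),.25)]:
    print(n,ray(c,np.array(uv)/1.5625,z).round(4))
cr=[im[170:270,335:435],im[190:280,150:240],im[175:235,245:305]]
cv2.imwrite("pics/crop1.png",np.hstack([cv2.resize(x,(266,266),interpolation=cv2.INTER_CUBIC) for x in cr])[:,:,::-1])
E
```

```text
case ((541.1837158203125, -264.8747253417969), (193.748046875, 139.42294311523438), 20.38425064086914) [351 179] [424 263]
lid ((518.549072265625, 263.68096923828125), (194.2388153076172, 135.1157989501953), 0.12769104540348053) [165 199] [215 271]
box ((576.1456909179688, 20.870201110839844), (87.55020141601562, 57.84703063964844), 28.66461944580078) [266 192] [295 229]
pinA [ 0.6181 -0.2384  0.064 ]
pinB [ 0.4613 -0.2966  0.064 ]
holeA [0.6009 0.2627 0.008 ]
holeB [0.4348 0.2628 0.008 ]
cyl [ 0.7095 -0.4605  0.1   ]
tbTL [ 0.3036 -0.1796  0.25  ]
```

View pics/crop1.png

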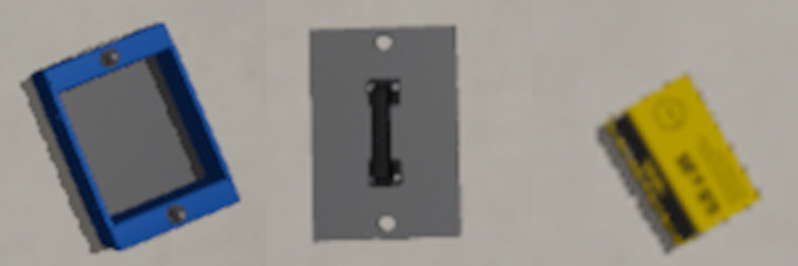

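The crop confirms a yellow card box with black printing, its long axis about 29° from x. The lid lies at about 0° and the case at about 20°, both pins visible. Next I plan the move to hover over the box.

```bash
cat >> h.py <<'E'
def down(yaw):
    """tool pointing down, tool y at given yaw (deg)"""
    a=np.radians(yaw);y=np.array([np.cos(a),np.sin(a),0]);z=np.array([0,0,-1.]);return Rot.from_matrix(np.c_[np.cross(y,z),y,z])
def plan(legs,g):
    """legs: (target,yaw,rows) -> prints rows in tool axes"""
    s=read_state();p=s["tool_pos"].copy();R=Rot.from_rotvec(s["tcp_rot"])
    for t,yaw,n in legs:
        t=np.array(t,float);tot=(R.inv()*down(yaw)).as_rotvec();dp=(t-p)/n
        for i in range(n):
            d=(R.inv().apply(dp)*100).round(2);r=np.degrees(tot/n).round(1)
            print([g,*d.tolist(),*r.tolist()])
            p=p+R.apply(d/100);R=R*Rot.from_rotvec(np.radians(r))
        print("--",p.round(4))
E
python3 -c "
from h import *
plan([((.577,.021,.2),118.7,14)],8.5)"
```

```text
[8.5, -3.95, -3.63, 0.28, -0.0, -0.0, -3.1]
[8.5, -3.75, -3.84, 0.28, -0.0, -0.0, -3.1]
[8.5, -3.54, -4.04, 0.28, -0.0, -0.0, -3.1]
[8.5, -3.31, -4.22, 0.28, -0.0, -0.0, -3.1]
[8.5, -3.08, -4.4, 0.28, -0.0, -0.0, -3.1]
[8.5, -2.84, -4.56, 0.28, -0.0, -0.0, -3.1]
[8.5, -2.59, -4.7, 0.28, -0.0, -0.0, -3.1]
[8.5, -2.33, -4.84, 0.28, -0.0, -0.0, -3.1]
[8.5, -2.06, -4.95, 0.28, -0.0, -0.0, -3.1]
[8.5, -1.79, -5.06, 0.28, -0.0, -0.0, -3.1]
[8.5, -1.52, -5.15, 0.28, -0.0, -0.0, -3.1]
[8.5, -1.24, -5.22, 0.28, -0.0, -0.0, -3.1]
[8.5, -0.95, -5.28, 0.28, -0.0, -0.0, -3.1]
[8.5, -0.66, -5.33, 0.28, -0.0, -0.0, -3.1]
-- [0.5772 0.021  0.1999]
```

>>> {"op": "move_arm", "data": {
  "series": [8.5,-3.95,-3.63,0.28,0,0,-3.1,8.5,-3.75,-3.84,0.28,0,0,-3.1,8.5,-3.54,-4.04,0.28,0,0,-3.1,8.5,-3.31,-4.22,0.28,0,0,-3.1,8.5,-3.08,-4.4,0.28,0,0,-3.1]
}}

```text
time: 0.72
tool_pos: [0.316, 0.4259, 0.2247]
tcp_rot: [0.028, -3.141, 0.001]
wrist_force: [1.2, -0.4, 0.2]
width: 0.997
grip_force: 0.0
```

>>> {"op": "move_arm", "data": {
  "series": [8.5,-2.84,-4.56,0.28,0,0,-3.1,8.5,-2.59,-4.7,0.28,0,0,-3.1,8.5,-2.33,-4.84,0.28,0,0,-3.1,8.5,-2.06,-4.95,0.28,0,0,-3.1,8.5,-1.79,-5.06,0.28,0,0,-3.1]
}}

```text
time: 1.35
tool_pos: [0.4614, 0.2004, 0.2109]
tcp_rot: [0.451, -3.109, -0.0]
wrist_force: [0.2, 0.8, -0.1]
width: 0.99
grip_force: 0.0
```

>>> {"op": "move_arm", "data": {
  "series": [8.5,-1.52,-5.15,0.28,0,0,-3.1,8.5,-1.24,-5.22,0.28,0,0,-3.1,8.5,-0.95,-5.28,0.28,0,0,-3.1,8.5,-0.66,-5.33,0.28,0,0,-3.1,8.5,0,0,0,0,0,0]
}}

```text
time: 1.98
tool_pos: [0.5785, 0.0185, 0.1993]
tcp_rot: [0.775, -3.044, 0.001]
wrist_force: [0.0, 0.9, -0.5]
width: 0.994
grip_force: 0.0
```

Run:
```python
from h import *
s=read_state();print(s["time"],s["tool_pos"],s["tcp_rot"],s["q"])
c=calibration("wrist");im=read_camera("wrist");np.save("pics/w1.npy",im);np.save("pics/w1c.npy",c,allow_pickle=True)
cv2.imwrite("pics/w1.png",im[:,:,::-1])
H,S,V=cv2.split(cv2.cvtColor(im,cv2.COLOR_RGB2HSV))
b,k=rect(c,(H>18)&(H<35)&(S>120),.035);print(b,k.min(0),k.max(0))
```

```text
1.975 [0.57847643 0.01850147 0.19925306] [ 7.74676144e-01 -3.04368549e+00  9.39068750e-04] [-1.05925260e-02  1.12446815e-01  1.85803368e+00 -8.69457542e-04
  1.17179845e+00 -2.07950561e+00]
((577.1760864257812, 20.71306610107422), (90.51667785644531, 57.013580322265625), 28.53114891052246) [231 126] [289 213]
```

View pics/w1.png

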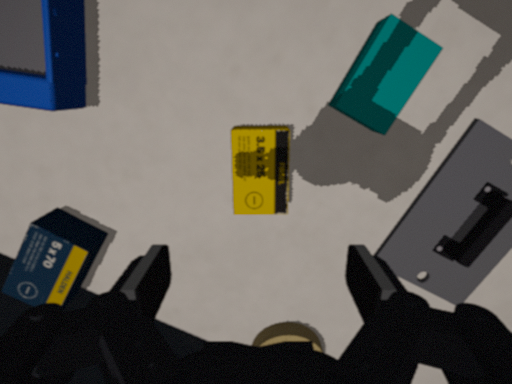

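The wrist view shows the box at about (260,170), with no neighbour in the fingers' path; it measures (0.5772, 0.0207) at 28.5°.

```bash
python3 -c "
from h import *
plan([((.577,.0207,.07),118.5,3),((.577,.0207,.014),118.5,2)],8.5)"
```

```text
[8.5, -0.0, 0.02, 4.31, 0.0, -0.0, 0.0]
[8.5, -0.0, 0.02, 4.31, 0.0, -0.0, 0.0]
[8.5, -0.0, 0.02, 4.31, 0.0, -0.0, 0.0]
-- [0.577  0.0207 0.0699]
[8.5, -0.0, -0.01, 2.8, 0.0, -0.0, 0.1]
[8.5, -0.0, -0.01, 2.8, 0.0, -0.0, 0.1]
-- [0.577  0.0206 0.0139]
```

>>> {"op": "move_arm", "data": {
  "series": [8.5,0,0,4.3,0,0,0,8.5,0,0,4.3,0,0,0,8.5,0,0,4.3,0,0,0,8.5,0,0,3.2,0,0,0,8.5,0,0,2.4,0,0,0]
}}

```text
time: 2.65
tool_pos: [0.5753, 0.0232, 0.0132]
tcp_rot: [0.782, -3.04, -0.002]
wrist_force: [1.1, 0.3, 0.2]
width: 0.994
grip_force: 0.0
```

>>> {"op": "move_arm", "data": {
  "series": [5,0,0,0,0,0,0,4,0,0,0,0,0,0,4,0,0,0,0,0,0,4,0,0,0,0,0,0],
  "grip_force": 35
}}

```text
time: 3.15
tool_pos: [0.5777, 0.0218, 0.0158]
tcp_rot: [-0.781, 3.042, -0.0]
wrist_force: [-0.2, -0.5, -2.7]
width: 0.67
grip_force: 40.1
```

Gripped. Now lift and carry over the case.

```bash
python3 -c "
from h import *
plan([((.577,.0217,.03),118.5,1),((.577,.0217,.14),118.5,2),((.5405,-.2660,.15),110.4,7)],4)"
```

```text
[4, 0.06, 0.02, -1.42, -0.0, 0.1, 0.3]
-- [0.577  0.0217 0.03  ]
[4, 0.01, -0.0, -5.5, -0.0, -0.0, 0.0]
[4, 0.01, -0.0, -5.5, -0.0, -0.0, 0.0]
-- [0.5769 0.0217 0.14  ]
[4, 2.42, -3.36, -0.14, -0.0, -0.0, 1.2]
[4, 2.35, -3.41, -0.14, -0.0, -0.0, 1.2]
[4, 2.28, -3.46, -0.14, -0.0, -0.0, 1.2]
[4, 2.2, -3.51, -0.14, -0.0, -0.0, 1.2]
[4, 2.13, -3.55, -0.14, -0.0, -0.0, 1.2]
[4, 2.05, -3.6, -0.14, -0.0, -0.0, 1.2]
[4, 1.98, -3.64, -0.14, -0.0, -0.0, 1.2]
-- [ 0.5404 -0.266   0.15  ]
```

>>> {"op": "move_arm", "data": {
  "series": [4,0,0,-1.4,0,0,0.3,4,0,0,-5.5,0,0,0,4,0,0,-5.5,0,0,0,4,2.42,-3.36,-0.14,0,0,1.2,4,2.35,-3.41,-0.14,0,0,1.2]
}}

```text
time: 3.78
tool_pos: [0.5679, -0.0612, 0.1448]
tcp_rot: [-0.71, 3.056, -0.003]
wrist_force: [-0.1, 0.0, -3.2]
width: 0.669
grip_force: 40.1
```

>>> {"op": "move_arm", "data": {
  "series": [4,2.28,-3.46,-0.14,0,0,1.2,4,2.2,-3.51,-0.14,0,0,1.2,4,2.13,-3.55,-0.14,0,0,1.2,4,2.05,-3.6,-0.14,0,0,1.2,4,1.98,-3.64,-0.14,0,0,1.2]
}}

```text
time: 4.4
tool_pos: [0.5406, -0.2674, 0.1501]
tcp_rot: [-0.546, 3.093, -0.001]
wrist_force: [-1.2, 0.4, -2.7]
width: 0.67
grip_force: 40.1
```

>>> {"op": "move_arm", "data": {
  "series": [4,0,0,0,0,0,0,4,0,0,0,0,0,0]
}}

```text
time: 4.65
tool_pos: [0.5407, -0.2659, 0.1495]
tcp_rot: [-0.547, 3.093, 0.0]
wrist_force: [-0.1, 1.1, -3.3]
width: 0.672
grip_force: 40.1
```

Run:
```python
from h import *
s=read_state();print(s["time"],s["tool_pos"],s["q"].round(2),s["width"],s["grip_force"])
c=calibration("wrist");im=read_camera("wrist");np.save("pics/w2.npy",im);np.save("pics/w2c.npy",c,allow_pickle=True)
a=read_camera("top")[150:300,310:510]
cv2.imwrite("pics/w2.png",np.hstack([cv2.resize(im,(480,360)),cv2.resize(a,(320,360))])[:,:,::-1])
plan([((.5405,-.2660,.08),110.4,2),((.5405,-.2660,.022),110.4,3)],4)
```

```text
4.65 [ 0.54069355 -0.26592142  0.14946127] [-0.5   0.2   1.86  0.    1.09 -2.42] 0.6723668970942837 40.084399580955505
[4, 0.03, -0.04, 3.45, 0.0, 0.0, -0.1]
[4, 0.03, -0.04, 3.45, 0.0, 0.0, -0.1]
-- [ 0.5405 -0.266   0.0801]
[4, 0.0, -0.0, 1.94, 0.0, 0.0, -0.0]
[4, 0.0, -0.0, 1.94, 0.0, 0.0, -0.0]
[4, 0.0, -0.0, 1.94, 0.0, 0.0, -0.0]
-- [ 0.5405 -0.266   0.0219]
```

View pics/w2.png

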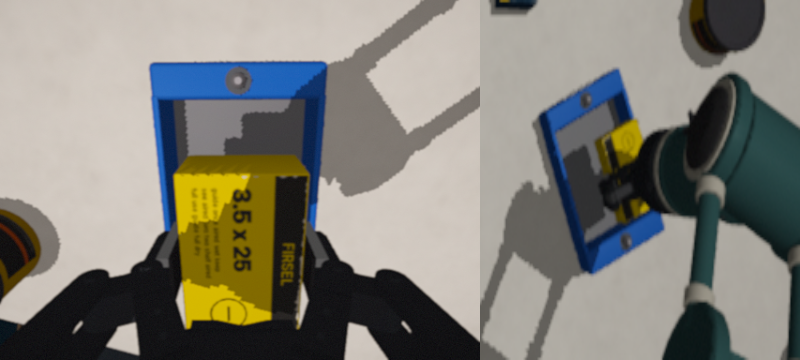

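The wrist view shows the box at (241,240) centred across the case, whose far pin is at (237,80), and parallel to it. The case is clear, so I descend.

>>> {"op": "move_arm", "data": {
  "series": [4,0.03,-0.04,3.4,0,0,0,4,0,0,3.4,0,0,0,4,0,0,2.6,0,0,0,4,0,0,2.0,0,0,0,4,0,0,1.0,0,0,0]
}}

```text
time: 5.38
tool_pos: [0.5403, -0.2655, 0.0237]
tcp_rot: [0.55, -3.092, -0.002]
wrist_force: [0.2, 0.9, -3.8]
width: 0.672
grip_force: 40.0
```

>>> {"op": "move_arm", "data": {
  "series": [4,0,0,0.2,0,0,0,4,0,0,0.1,0,0,0]
}}

```text
time: 5.62
tool_pos: [0.5416, -0.2669, 0.0228]
tcp_rot: [-0.548, 3.092, -0.002]
wrist_force: [-0.3, -0.4, -2.1]
width: 0.671
grip_force: 40.0
```

>>> {"op": "move_arm", "data": {
  "series": [4,0,0,0.1,0,0,0,4,0,0,0,0,0,0]
}}

```text
time: 5.88
tool_pos: [0.5411, -0.2668, 0.0216]
tcp_rot: [-0.548, 3.092, -0.001]
wrist_force: [-0.3, 0.8, -2.7]
width: 0.667
grip_force: 40.1
```

>>> {"op": "move_arm", "data": {
  "series": [6.8,0,0,0,0,0,0,6.8,0,0,0,0,0,0,6.8,0,0,0,0,0,0]
}}

```text
time: 6.25
tool_pos: [0.5411, -0.2667, 0.0214]
tcp_rot: [-0.548, 3.093, -0.001]
wrist_force: [-0.8, -0.1, -0.5]
width: 0.797
grip_force: 0.0
```

>>> {"op": "move_arm", "data": {
  "series": [6.8,0,0,-1,0,0,0,6.8,0,0,-3,0,0,0,6.8,0,0,-6,0,0,0,6.8,0,0,-6,0,0,0,6.8,0,0,-3,0,0,0]
}}

```text
time: 6.88
tool_pos: [0.5426, -0.2675, 0.2166]
tcp_rot: [-0.547, 3.088, -0.007]
wrist_force: [-0.3, -0.1, -0.7]
width: 0.795
grip_force: 0.0
```

Run:
```python
from h import *
# move so the wrist camera sits over the case centre
c=calibration("wrist");R=cv2.Rodrigues(np.array(c["rvec"]))[0];C=-R.T@np.array(c["tvec"]).ravel()
s=read_state();print(s["time"],s["tool_pos"],s["q"].round(2),C,R[2])
h=ray(c,(c["camera_matrix"][0][2],c["camera_matrix"][1][2]),.05);print("axis hits",h)
```

```text
6.875 [ 0.54255392 -0.26746012  0.21656935] [-0.5   0.14  1.79  0.    1.2  -2.42] [ 0.46866683 -0.29333056  0.35018417] [ 0.29268312  0.10217184 -0.95073524]
axis hits [ 0.5610783  -0.26107093  0.05      ]
```

Run:
```python
from h import *
s=read_state();print(s["tool_pos"])
c=calibration("wrist");im=read_camera("wrist");np.save("pics/w3.npy",im);np.save("pics/w3c.npy",c,allow_pickle=True)
cv2.imwrite("pics/w3.png",cv2.resize(im,(800,600),interpolation=cv2.INTER_CUBIC)[:,:,::-1])
ex=np.array([np.cos(np.radians(20.4)),np.sin(np.radians(20.4))])
for sg in (1,-1):print(proj(c,[*(np.array([.5405,-.2665])+sg*.084*ex),.072])*1.5625)
```

```text
[ 0.54255392 -0.26746012  0.21656935]
[[406.46193423 395.12215494]]
[[405.45318876 125.32952317]]
```

View pics/w3.png

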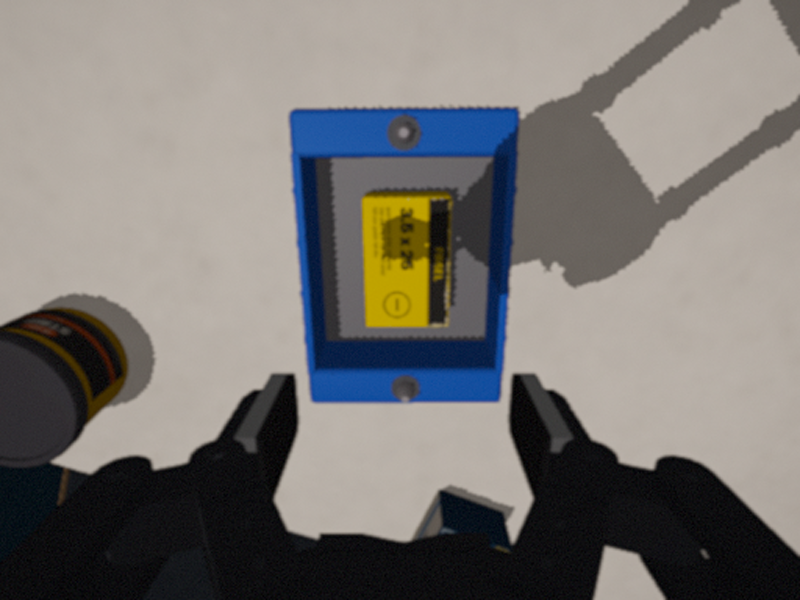

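The box lies flat in the case at (405,260); the pins are at (403,131) and (404,387). Now I fit the case pose from its rim corners and pins.

Run:
```python
from h import *
from scipy.optimize import least_squares
im=np.load("pics/w3.npy");c=np.load("pics/w3c.npy",allow_pickle=True).item()
H,S,V=cv2.split(cv2.cvtColor(im,cv2.COLOR_RGB2HSV))
for n,(x,y) in dict(pinN=(258,84),pinF=(259,248)).items():
    sub=np.zeros(S.shape,bool);sub[y-13:y+14,x-13:x+14]=1;m=sub&(S<110)
    if n=="pinF": m[256:]=0
    ys,xs=np.nonzero(m);p=(xs.mean(),ys.mean());print(n,p,len(xs),np.ptp(xs),np.ptp(ys),ray(c,p,.064)[:2],ray(c,p,.056)[:2])
# blue outline -> rim corners
b=((H>100)&(H<130)&(S>140)&(V>60)).astype(np.uint8)
k=cv2.convexHull(max(cv2.findContours(b,0,2)[0],key=cv2.contourArea));q=cv2.approxPolyDP(k,6,True).reshape(-1,2).astype(float);print(q)
w=np.array([ray(c,p,.056)[:2] for p in q]);print(w.round(4),w.mean(0))
# fit hull distance: project model outline, compare with hull
hull=k.reshape(-1,1,2).astype(np.float32)
L=[(sx*a,sy*d) for a,d,sx,sy in [(.098,t,s,1) for t in np.linspace(-.06,.06,13) for s in(1,-1)]]+[(t,s*.068) for t in np.linspace(-.09,.09,15) for s in (1,-1)]
def f(v):
    t=np.radians(v[2]*100);r=np.array([[np.cos(t),-np.sin(t)],[np.sin(t),np.cos(t)]])
    P=np.c_[np.array(L)@r.T+v[:2],np.full(len(L),.056)]
    return [cv2.pointPolygonTest(hull,(float(a),float(b)),True) for a,b in proj(c,P)]
r=least_squares(f,[.5405,-.2665,.204],loss="soft_l1",diff_step=1e-3);print(r.x,np.abs(r.fun).mean())
```

```text
pinN (np.float64(258.13186813186815), np.float64(84.50824175824175)) 364 20 21 [ 0.46536719 -0.29574267] [ 0.46527495 -0.2958101 ]
pinF (np.float64(259.0334928229665), np.float64(248.00478468899522)) 209 16 14 [ 0.61850794 -0.23870695] [ 0.62269661 -0.23718   ]
[[329.  70.]
 [318. 255.]
 [201. 256.]
 [186.  73.]]
[[ 0.4317 -0.2401]
 [ 0.6085 -0.1737]
 [ 0.654  -0.2935]
 [ 0.4784 -0.3605]] [ 0.54314868 -0.26696859]
[ 0.54488316 -0.26623169  0.20272864] 2.025004363552006
```

```bash
cat >> h.py <<'E'
def shot(name="wrist"):
    c=calibration(name);return c,read_camera(name)
def pins(c,im,guess,ang=20.4,r=.009):
    """refine pins: low-saturation blob near the projected pin mid-height; returns world xy at z=.06"""
    S=cv2.cvtColor(im,cv2.COLOR_RGB2HSV)[:,:,1];e=np.array([np.cos(np.radians(ang)),np.sin(np.radians(ang))]);o=[]
    for sg in (1,-1):
        p0=np.r_[np.array(guess)+sg*.084*e,.06];p=proj(c,p0)[0];rad=np.linalg.norm(proj(c,p0+[r+.002,0,0])[0]-p)
        m=cv2.circle(np.zeros(S.shape,np.uint8),tuple(int(round(v)) for v in p),int(round(rad)),1,-1)>0
        ys,xs=np.nonzero(m&(S<110));o.append(ray(c,(xs.mean(),ys.mean()),.06)[:2])
    o=np.array(o);d=o[0]-o[1];return o.round(4),o.mean(0).round(4),np.linalg.norm(d).round(4),np.degrees(np.arctan2(d[1],d[0])).round(2)
E
python3 - <<'E'
from h import *
s=read_state();print(s["time"],s["tool_pos"],s["joint_vel"].round(3))
c,im=shot();print(pins(c,im,(.543,-.2665)))
c,im=shot();print(pins(c,im,(.543,-.2665)));s=read_state();print(s["tool_pos"])
c=calibration("top");print("top",pins(c,np.load("pics/top0.npy"),(.54,-.267)))
c=calibration("side");print("side",pins(c,np.load("pics/side0.npy"),(.54,-.267)))
E
```

```text
6.925 [ 0.54404773 -0.26824236  0.2201051 ] [-0.001  0.026  0.021  0.001 -0.092 -0.001]
(array([[ 0.6213, -0.2376],
       [ 0.4652, -0.2958]]), array([ 0.5433, -0.2667]), np.float64(0.1666), np.float64(20.44))
(array([[ 0.6216, -0.2373],
       [ 0.4653, -0.2957]]), array([ 0.5434, -0.2665]), np.float64(0.1668), np.float64(20.48))
[ 0.54223071 -0.26725798  0.2143482 ]
top (array([[ 0.62  , -0.2386],
       [ 0.4623, -0.2974]]), array([ 0.5412, -0.268 ]), np.float64(0.1683), np.float64(20.43))
side (array([[ 0.6212, -0.2388],
       [ 0.4646, -0.2979]]), array([ 0.5429, -0.2683]), np.float64(0.1674), np.float64(20.68))
```

The case is at about (0.5425, -0.2677) and 20.45°. Next I hover over the lid.

```bash
python3 -c "
from h import *
plan([((.518,.2635,.19),90,10)],6)"
```

```text
[6, -1.6, 5.07, 0.23, -0.0, 0.0, 2.0]
[6, -1.42, 5.12, 0.23, -0.0, 0.0, 2.0]
[6, -1.24, 5.17, 0.23, -0.0, 0.0, 2.0]
[6, -1.06, 5.21, 0.23, -0.0, 0.0, 2.0]
[6, -0.88, 5.24, 0.23, -0.0, 0.0, 2.0]
[6, -0.69, 5.27, 0.23, -0.0, 0.0, 2.0]
[6, -0.51, 5.29, 0.23, -0.0, 0.0, 2.0]
[6, -0.32, 5.3, 0.23, -0.0, 0.0, 2.0]
[6, -0.14, 5.31, 0.23, -0.0, 0.0, 2.0]
[6, 0.05, 5.31, 0.23, -0.0, 0.0, 2.0]
-- [0.5181 0.2635 0.1897]
```

>>> {"op": "move_arm", "data": {
  "series": [6,-1.6,5.07,0.23,0,0,2,6,-1.42,5.12,0.23,0,0,2,6,-1.24,5.17,0.23,0,0,2,6,-1.06,5.21,0.23,0,0,2,6,-0.88,5.24,0.23,0,0,2]
}}

```text
time: 7.65
tool_pos: [0.5269, 0.0007, 0.1972]
tcp_rot: [0.274, -3.126, -0.001]
wrist_force: [0.2, 0.7, 0.2]
width: 0.699
grip_force: 0.0
```

>>> {"op": "move_arm", "data": {
  "series": [6,-0.69,5.27,0.23,0,0,2,6,-0.51,5.29,0.23,0,0,2,6,-0.32,5.3,0.23,0,0,2,6,-0.14,5.31,0.23,0,0,2,6,0.05,5.31,0.23,0,0,2]
}}

```text
time: 8.28
tool_pos: [0.5149, 0.2655, 0.1856]
tcp_rot: [0.001, -3.138, 0.003]
wrist_force: [0.8, -0.1, -0.1]
width: 0.703
grip_force: 0.0
```

>>> {"op": "move_arm", "data": {
  "series": [6,0,0,0,0,0,0,6,0,0,0,0,0,0,6,0,0,0,0,0,0]
}}

```text
time: 8.65
tool_pos: [0.5162, 0.263, 0.187]
tcp_rot: [0.001, -3.14, 0.002]
wrist_force: [0.5, -0.9, 0.2]
width: 0.7
grip_force: 0.0
```

```bash
cat >> h.py <<'E'
def holes(c,im,guess,ang,z=.008):
    V=im.mean(2).astype(np.uint8);e=np.array([np.cos(np.radians(ang)),np.sin(np.radians(ang))]);o=[]
    for sg in (1,-1):
        p0=np.r_[np.array(guess)+sg*.084*e,z];p=proj(c,p0)[0];rad=int(round(np.linalg.norm(proj(c,p0+[.011,0,0])[0]-p)))
        m=cv2.circle(np.zeros(V.shape,np.uint8),tuple(int(round(v)) for v in p),rad,1,-1)>0
        t,_=cv2.threshold(V[m].reshape(-1,1),0,255,cv2.THRESH_OTSU);ys,xs=np.nonzero(m&(V>t));o.append(ray(c,(xs.mean(),ys.mean()),z)[:2])
    o=np.array(o);d=o[0]-o[1];return o.round(4),o.mean(0).round(4),np.linalg.norm(d).round(4),np.degrees(np.arctan2(d[1],d[0])).round(2)
E
python3 - <<'E'
from h import *
c,im=shot();s=read_state();print(s["time"],s["tool_pos"],s["tcp_rot"],s["q"].round(2))
cv2.imwrite("pics/w4.png",im[:,:,::-1])
for i in range(2): print(holes(c,im,(.518,.263),0.1))
H,S,V=cv2.split(cv2.cvtColor(im,cv2.COLOR_RGB2HSV))
c=calibration("top");print("top",holes(c,np.load("pics/top0.npy"),(.518,.263),.1))
c=calibration("side");print("side",holes(c,np.load("pics/side0.npy"),(.518,.263),.1))
E
```

```text
8.7 [0.51639605 0.26295194 0.18733323] [ 3.32570991e-04 -3.14069474e+00  1.04596466e-03] [ 0.43  0.12  1.87 -0.    1.15 -1.14]
(array([[0.6014, 0.267 ],
       [0.4363, 0.2666]]), array([0.5188, 0.2668]), np.float64(0.1651), np.float64(0.14))
(array([[0.6014, 0.267 ],
       [0.4363, 0.2666]]), array([0.5188, 0.2668]), np.float64(0.1651), np.float64(0.14))
top (array([[0.6025, 0.2636],
       [0.4352, 0.2628]]), array([0.5188, 0.2632]), np.float64(0.1673), np.float64(0.28))
side (array([[0.606 , 0.2599],
       [0.421 , 0.2671]]), array([0.5135, 0.2635]), np.float64(0.1852), np.float64(-2.22))
```

View pics/w4.png

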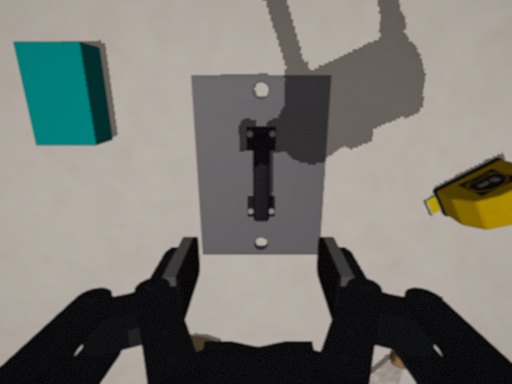

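The lid is unobstructed, with its handle at (262,172) and holes at (261,90) and (261,242). Its centre is (0.5188, about 0.265).

```bash
python3 -c "
from h import *
print(read_state()['tool_pos'])
plan([((.5188,.2645,.022),90.1,5)],6)"
```

```text
[0.51639605 0.26295194 0.18733323]
[6, -0.05, 0.03, 3.31, -0.0, -0.0, -0.0]
[6, -0.05, 0.03, 3.31, -0.0, -0.0, -0.0]
[6, -0.05, 0.03, 3.31, -0.0, -0.0, -0.0]
[6, -0.05, 0.03, 3.31, -0.0, -0.0, -0.0]
[6, -0.05, 0.03, 3.31, -0.0, -0.0, -0.0]
-- [0.5187 0.2643 0.0218]
```

>>> {"op": "move_arm", "data": {
  "series": [6,-0.05,0.03,4.3,0,0,0,6,-0.05,0.03,4.3,0,0,0,6,-0.05,0.03,4,0,0,0,6,0,0,2.4,0,0,0,6,0,0,1.4,0,0,0]
}}

```text
time: 9.32
tool_pos: [0.5174, 0.2637, 0.0224]
tcp_rot: [0.0, -3.14, 0.002]
wrist_force: [-0.2, 0.3, 0.4]
width: 0.701
grip_force: 0.0
```

>>> {"op": "move_arm", "data": {
  "series": [6,0,0,0,0,0,0,6,0,0,0,0,0,0]
}}

```text
time: 9.57
tool_pos: [0.5192, 0.2655, 0.0252]
tcp_rot: [-0.002, 3.139, 0.002]
wrist_force: [0.0, -0.1, 0.2]
width: 0.702
grip_force: 0.0
```

Run:
```python
from h import *
for i in range(4):
    s=read_state();print(s["tool_pos"].round(4),s["tcp_rot"].round(4));c,im=shot("wrist")
cv2.imwrite("pics/w5.png",im[:,:,::-1])
```

```text
[0.5192 0.2655 0.0252] [-2.0000e-03  3.1395e+00  1.5000e-03]
[0.5193 0.2657 0.0254] [-2.300e-03  3.139e+00  1.800e-03]
[0.5193 0.2657 0.0255] [-2.600e-03  3.139e+00  1.800e-03]
[0.5191 0.2657 0.0254] [-2.7000e-03  3.1392e+00  1.7000e-03]
```

>>> {"op": "move_arm", "data": {
  "series": [6,0,0,0.2,0,0,0,3,0,0,0,0,0,0,1,0,0,0,0,0,0,1,0,0,0,0,0,0,1,0,0,0,0,0,0],
  "grip_force": 70
}}

```text
time: 10.4
tool_pos: [0.5181, 0.2654, 0.022]
tcp_rot: [-0.003, 3.141, 0.0]
wrist_force: [-0.1, 0.3, 0.5]
width: 0.171
grip_force: 69.3
```

>>> {"op": "move_arm", "data": {
  "series": [1,0,0,0,0,0,0,1,0,0,0,0,0,0,1,0,0,0,0,0,0]
}}

```text
time: 10.78
tool_pos: [0.5181, 0.2654, 0.022]
tcp_rot: [-0.003, 3.141, 0.0]
wrist_force: [-0.4, 0.7, 1.2]
width: 0.176
grip_force: 69.4
```

```bash
python3 -c "
from h import *
plan([((.5181,.2654,.04),90.1,1),((.5181,.2654,.15),90.1,3),((.5425,-.2675,.16),110.4,16)],1)"
```

```text
[1, 0.0, 0.0, -1.8, 0.0, 0.0, 0.0]
-- [0.5181 0.2654 0.04  ]
[1, 0.0, 0.0, -3.67, 0.0, 0.0, 0.0]
[1, 0.0, 0.0, -3.67, 0.0, 0.0, 0.0]
[1, 0.0, 0.0, -3.67, 0.0, 0.0, 0.0]
-- [0.5181 0.2653 0.1501]
[1, -0.15, -3.33, -0.06, 0.0, 0.0, -1.3]
[1, -0.07, -3.33, -0.06, 0.0, 0.0, -1.3]
[1, 0.0, -3.33, -0.06, 0.0, 0.0, -1.3]
[1, 0.08, -3.33, -0.06, 0.0, 0.0, -1.3]
[1, 0.16, -3.33, -0.06, 0.0, 0.0, -1.3]
[1, 0.23, -3.33, -0.06, 0.0, 0.0, -1.3]
[1, 0.31, -3.32, -0.06, 0.0, 0.0, -1.3]
[1, 0.38, -3.31, -0.06, 0.0, 0.0, -1.3]
[1, 0.46, -3.3, -0.06, 0.0, 0.0, -1.3]
[1, 0.53, -3.29, -0.06, 0.0, 0.0, -1.3]
[1, 0.61, -3.28, -0.06, 0.0, 0.0, -1.3]
[1, 0.68, -3.26, -0.06, 0.0, 0.0, -1.3]
[1, 0.75, -3.25, -0.06, 0.0, 0.0, -1.3]
[1, 0.83, -3.23, -0.06, 0.0, 0.0, -1.3]
[1, 0.9, -3.21, -0.06, 0.0, 0.0, -1.3]
[1, 0.97, -3.19, -0.06, 0.0, 0.0, -1.3]
-- [ 0.5426 -0.2674  0.1597]
```

>>> {"op": "move_arm", "data": {
  "series": [1,0,0,-1.8,0,0,0,1,0,0,-3.7,0,0,0,1,0,0,-3.7,0,0,0,1,0,0,-3.6,0,0,0,1,-0.15,-3.33,-0.06,0,0,-1.3]
}}

```text
time: 11.4
tool_pos: [0.5224, 0.2342, 0.1559]
tcp_rot: [-0.043, 3.133, 0.006]
wrist_force: [0.8, -0.4, -2.9]
width: 0.173
grip_force: 68.9
```

>>> {"op": "move_arm", "data": {
  "series": [1,-0.07,-3.33,-0.06,0,0,-1.3,1,0,-3.33,-0.06,0,0,-1.3,1,0.08,-3.33,-0.06,0,0,-1.3,1,0.16,-3.33,-0.06,0,0,-1.3,1,0.23,-3.33,-0.06,0,0,-1.3]
}}

```text
time: 12.02
tool_pos: [0.5269, 0.0644, 0.1542]
tcp_rot: [-0.218, 3.134, -0.0]
wrist_force: [-0.2, -0.4, -1.5]
width: 0.174
grip_force: 68.9
```

>>> {"op": "move_arm", "data": {
  "series": [1,0.31,-3.32,-0.06,0,0,-1.3,1,0.38,-3.31,-0.06,0,0,-1.3,1,0.46,-3.3,-0.06,0,0,-1.3,1,0.53,-3.29,-0.06,0,0,-1.3,1,0.61,-3.28,-0.06,0,0,-1.3]
}}

```text
time: 12.65
tool_pos: [0.5344, -0.1021, 0.1572]
tcp_rot: [-0.395, 3.117, -0.0]
wrist_force: [-0.2, 0.1, -2.2]
width: 0.173
grip_force: 68.9
```

>>> {"op": "move_arm", "data": {
  "series": [1,0.68,-3.26,-0.06,0,0,-1.3,1,0.75,-3.25,-0.06,0,0,-1.3,1,0.83,-3.23,-0.06,0,0,-1.3,1,0.9,-3.21,-0.06,0,0,-1.3,1,0.97,-3.19,-0.06,0,0,-1.3]
}}

```text
time: 13.28
tool_pos: [0.5421, -0.2685, 0.1602]
tcp_rot: [0.571, -3.089, -0.0]
wrist_force: [0.1, -0.3, -2.2]
width: 0.171
grip_force: 68.9
```

>>> {"op": "move_arm", "data": {
  "series": [1,0,0,0,0,0,0,1,0,0,0,0,0,0,1,0,0,0,0,0,0]
}}

```text
time: 13.65
tool_pos: [0.5422, -0.2664, 0.1595]
tcp_rot: [0.571, -3.089, -0.001]
wrist_force: [-0.6, -0.4, -1.6]
width: 0.173
grip_force: 68.9
```

Run:
```python
from h import *
s=read_state();print(s["time"],s["tool_pos"],s["tcp_rot"],s["width"],s["grip_force"],s["torque"])
c,im=shot();np.save("pics/w6.npy",im);np.save("pics/w6c.npy",c,allow_pickle=True)
c2,a=shot("top");np.save("pics/t6.npy",a);c3,b=shot("side");np.save("pics/s6.npy",b)
print(read_state()["tool_pos"])
r=cv2.resize
cv2.imwrite("pics/w6.png",np.hstack([r(im,(400,400)),np.vstack([r(a[160:285,320:490],(400,200)),r(b[220:330,190:310],(400,200))])])[:,:,::-1])
```

```text
13.65 [ 0.54222816 -0.26643043  0.15949079] [ 5.70927925e-01 -3.08894698e+00 -9.88151935e-04] 0.17267250451052002 68.94644737243652 [-0.01232347  0.00480302 -0.02715603]
[ 0.54246259 -0.26662481  0.15952836]
```

View pics/w6.png

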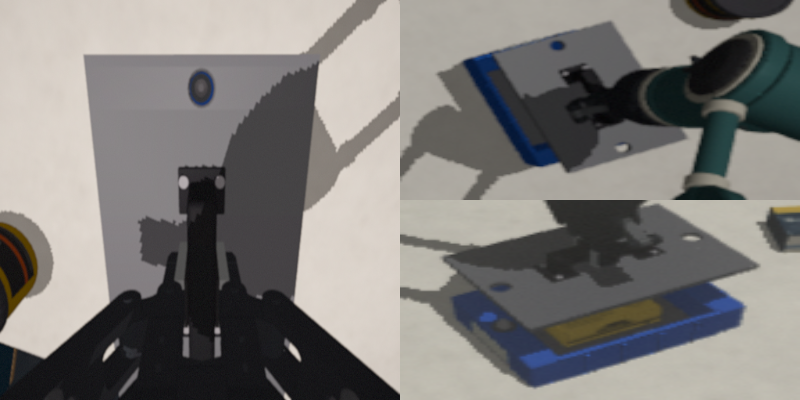

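The wrist view shows the near pin inside the lid hole at (201,88), roughly concentric. Both lid holes are visible from the top, at (557,45) and (622,147) in the montage. Now I measure the offsets.

```bash
cat >> h.py <<'E'
def near(c,im,s,off=.022,pin=(.4638,-.2968)):
    """near hole centre (world) and near pin centre, from the wrist view"""
    zt=s["tool_pos"][2]-off+.008;x=Rot.from_rotvec(s["tcp_rot"]).apply([1,0,0])
    p0=np.r_[(s["tool_pos"]+.084*x)[:2],zt];p=proj(c,p0)[0];rad=int(np.linalg.norm(proj(c,p0+[.012,0,0])[0]-p))
    m=cv2.circle(np.zeros(im.shape[:2],np.uint8),tuple(int(round(v)) for v in p),rad,1,-1)>0
    S=cv2.cvtColor(im,cv2.COLOR_RGB2HSV)[:,:,1]
    b=((S>90)&m).astype(np.uint8);k=cv2.convexHull(np.vstack(cv2.findContours(b,0,1)[0]))
    e=cv2.fitEllipse(k);h=ray(c,e[0],zt)[:2]
    inn=cv2.fillConvexPoly(np.zeros_like(b),k,1);ys,xs=np.nonzero((inn>0)&(S<90));q=(xs.mean(),ys.mean())
    return e,h.round(4),q,ray(c,q,.066)[:2].round(4),p0[:2].round(4)
E
python3 - <<'E'
from h import *
im=np.load("pics/w6.npy");c=np.load("pics/w6c.npy",allow_pickle=True).item();s=read_state()
print(near(c,im,s))
t=np.load("pics/t6.npy");ct=calibration("top");tp=s["tool_pos"];x=Rot.from_rotvec(s["tcp_rot"]).apply([1,0,0])
zt=tp[2]-.014
for sg in(1,-1):
    P=np.r_[(tp+sg*.084*x)[:2],zt];p=proj(ct,P)[0];print("expected",P[:2].round(4),p.round(1))
    u,v=p.round().astype(int);g=t[v-7:v+8,u-7:u+8].astype(int);
    print(g.mean(2).astype(int)[3:12,2:13] if sg==1 else (g[:,:,2]-g[:,:,0])[3:12,2:13])
E
```

```text
(((257.6281433105469, 84.49871826171875), (30.738069534301758, 31.98711395263672), 3.313845634460449), array([ 0.467 , -0.2948]), (np.float64(257.1182795698925), np.float64(84.04301075268818)), array([ 0.4655, -0.2958]), array([ 0.464 , -0.2967]))
expected [ 0.464  -0.2967] [414.4 252. ]
[[ 95  95  95  95  92  86  86  93  95  95  94]
 [ 95  95  94  86  70  61  69  74  83  94  94]
 [ 95  95  88  87  88 116 139 108  63  88  94]
 [ 95  95 111 137 147 157 167 133  54  77  95]
 [ 96  96 120 154 167 167 167 133  44  73  94]
 [ 95  95 102 143 166 167 155 107  49  80  94]
 [ 95  95  94 120 142 141 118  72  74  90  94]
 [ 95  95  95  98 102 100  87  81  90  94  94]
 [ 95  95  94  94  94  92  93  93  94 107 131]]
expected [ 0.6209 -0.2366] [386.5 188.2]
[[15 10  0  1  1  2  1  1  0  1  2]
 [ 0  0  7 14  9  3  1  1  1  1  1]
 [ 1  5 22 49 54 34 10  1  2  1  1]
 [ 1 10 40 71 73 63 36  4  2  1  1]
 [ 0 13 48 71 73 73 52 13  1  1  1]
 [ 0 10 38 72 73 71 51 10  0  1  1]
 [ 0  4 19 55 72 62 29  3  1  0  1]
 [ 0  0  5 14 17 14  4  2  1  2  1]
 [ 0  0  1  1  1  1  1  1  1  1  1]]
```

```bash
cat >> h.py <<'E'
def lidyaw(c,im,s,off=.022):
    """lid yaw (deg) from its left and near edges in the wrist view"""
    g=cv2.GaussianBlur(cv2.cvtColor(im,cv2.COLOR_RGB2GRAY),(3,3),0).astype(float);tp=s["tool_pos"];zt=tp[2]-off+.008
    R=Rot.from_rotvec(s["tcp_rot"]);X=R.apply([1,0,0])[:2];Y=R.apply([0,1,0])[:2];out=[]
    for name,a,n,sgn,half,rng in [("L",X,Y,-1,.068,(.0,.09)),("R",X,Y,1,.068,(.0,.09)),("near",Y,X,1,.098,(-.06,.06))]:
        pts=[]
        for t in np.linspace(*rng,40):
            d=np.arange(-.008,.008,.0004);P=np.array([np.r_[tp[:2]+a*t+n*sgn*(half+k),zt] for k in d]);uv=proj(c,P).astype(np.float32)
            v=cv2.remap(g.astype(np.float32),uv[:,0],uv[:,1],cv2.INTER_LINEAR).ravel();gr=np.abs(np.gradient(v));
            if gr.max()>2: w=gr*(gr>gr.max()*.5);pts.append((t,(w*d).sum()/w.sum()))
        pts=np.array(pts)
        if len(pts)<10: continue
        for _ in range(3):
            k=np.polyfit(*pts.T,1);r=np.abs(np.polyval(k,pts[:,0])-pts[:,1]);pts=pts[r<=max(2*np.median(r),.0004)]
        out.append((name,len(pts),"slope_deg",round(float(np.degrees(k[0])*sgn),2),"off_mm",round(float(k[1])*1e3*sgn,2),"res",round(float(r.mean()*1e3),2)))
    return out
E
python3 - <<'E'
from h import *
im=np.load("pics/w6.npy");c=np.load("pics/w6c.npy",allow_pickle=True).item();s=read_state()
X=Rot.from_rotvec(s["tcp_rot"]).apply([1,0,0]);print(np.degrees(np.arctan2(-X[1],-X[0])))
print(*lidyaw(c,im,s),sep="\n")
E
```

```text
20.960749773646118
('L', 40, 'slope_deg', -0.06, 'off_mm', 1.34, 'res', 0.06)
('R', 35, 'slope_deg', 0.07, 'off_mm', 0.14, 'res', 0.06)
('near', 39, 'slope_deg', 0.02, 'off_mm', -3.62, 'res', 0.01)
```

The lid yaw is about 0.5° too large and its centre about 2 mm off. I correct both while descending to just above the pin tips.

>>> {"op": "move_arm", "data": {
  "series": [1,0.17,-0.11,1.5,0,0,0.5,1,0,0,2,0,0,0,1,0,0,1.5,0,0,0,1,0,0,0.7,0,0,0,1,0,0,0,0,0,0]
}}

```text
time: 14.42
tool_pos: [0.5407, -0.2688, 0.1013]
tcp_rot: [0.556, -3.09, -0.002]
wrist_force: [-0.4, -0.6, -1.5]
width: 0.177
grip_force: 69.0
```

>>> {"op": "move_arm", "data": {
  "series": [1,0,0,0,0,0,0,1,0,0,0,0,0,0]
}}

```text
time: 14.68
tool_pos: [0.5419, -0.2695, 0.1034]
tcp_rot: [-0.556, 3.091, -0.002]
wrist_force: [-0.1, 0.4, -1.7]
width: 0.171
grip_force: 69.0
```

Run:
```python
from h import *
s=read_state();c,im=shot();print(s["time"],s["tool_pos"]);X=Rot.from_rotvec(s["tcp_rot"]).apply([1,0,0]);print(np.degrees(np.arctan2(-X[1],-X[0])),X)
print(near(c,im,s));print(*lidyaw(c,im,s),sep="\n")
ct,a=shot("top");cs,b=shot("side");P=s["tool_pos"]-.084*X;P[2]=.07
uv=near(c,im,s)[2]
def crop(i,p,n,w=266): 
    x,y=int(p[0]),int(p[1]);return cv2.resize(i[y-n:y+n,x-n:x+n],(w,w),interpolation=cv2.INTER_CUBIC)
print(proj(ct,P),proj(cs,P))
cv2.imwrite("pics/w7.png",np.hstack([crop(im,uv,35),crop(a,proj(ct,P)[0],18),crop(b,proj(cs,P)[0],18)])[:,:,::-1])
```

```text
14.675 [ 0.54193534 -0.2695176   0.1034375 ]
20.400590931888214 [-0.93727778 -0.34858149 -0.00114592]Traceback (most recent call last):
  File "<stdin>", line 3, in <module>
  File "h.py", line 54, in near
    b=((S>90)&m).astype(np.uint8);k=cv2.convexHull(np.vstack(cv2.findContours(b,0,1)[0]))
                                                   ~~~~~~~~~^^^^^^^^^^^^^^^^^^^^^^^^^^^^
    return _nx.concatenate(arrs, 0, dtype=dtype, casting=casting)
           ~~~~~~~~~~~~~~~^^^^^^^^^^^^^^^^^^^^^^^^^^^^^^^^^^^^^^^
ValueError: need at least one array to concatenate
```

Run:
```python
from h import *
s=read_state();c,im=shot();print(s["tool_pos"]);X=Rot.from_rotvec(s["tcp_rot"]).apply([1,0,0])
print(*lidyaw(c,im,s),sep="\n")
ct,a=shot("top");cs,b=shot("side");np.save("pics/w7.npy",im);np.save("pics/t7.npy",a);np.save("pics/s7.npy",b);np.save("pics/w7c.npy",c,allow_pickle=True)
P=s["tool_pos"]-.084*X;P[2]=s["tool_pos"][2]-.014;N=s["tool_pos"]+.084*X;N[2]=P[2]
def crop(i,p,n,w=266): 
    x,y=int(round(p[0])),int(round(p[1]));print((x-n,y-n),w/(2*n));return cv2.resize(i[max(0,y-n):y+n,x-n:x+n],(w,w),interpolation=cv2.INTER_CUBIC)
print(proj(c,N),proj(ct,P),proj(cs,P))
cv2.imwrite("pics/w7.png",np.hstack([crop(im,proj(c,N)[0],35),crop(a,proj(ct,P)[0],15),crop(b,proj(cs,P)[0],15)])[:,:,::-1])
```

```text
[ 0.54181284 -0.26945815  0.10332993]
('L', 40, 'slope_deg', -0.03, 'off_mm', 0.99, 'res', 0.01)
('R', 28, 'slope_deg', 0.16, 'off_mm', -0.19, 'res', 0.07)
('near', 40, 'slope_deg', 0.02, 'off_mm', -3.95, 'res', 0.01)
[[256.85825112  76.03977154]] [[380.18760794 190.25830272]] [[274.40516874 255.43360272]]
(222, 41) 3.8
(365, 175) 8.866666666666667
(259, 240) 8.866666666666667
```

View pics/w7.png

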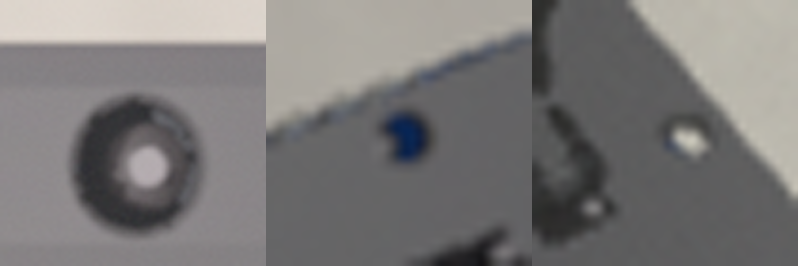

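The wrist crop shows the pin tip (148,167) about 1.3 mm right of the hole centre (137,166). In the top crop the far pin notch at (386,143) is where parallax predicts it.

Run:
```python
from h import *
c=np.load("pics/w7c.npy",allow_pickle=True).item()
h=ray(c,(222+137/3.8,41+166/3.8),.0893)[:2];p=ray(c,(222+148/3.8,41+167/3.8),.072)[:2]
d=(p-h)*1000;s=read_state();R=Rot.from_rotvec(s["tcp_rot"]);print("pin-hole in tool axes mm",R.inv().apply([*d,0]).round(2),s["tool_pos"])
for z in (.0873,.0913):print(ray(c,(258,84.7),z))
```

```text
pin-hole in tool axes mm [ 0.17  1.49 -0.  ] [ 0.54152436 -0.26926193  0.10297372]
[ 0.46637395 -0.29695996  0.0873    ]
[ 0.46643785 -0.29693634  0.0913    ]
```

>>> {"op": "move_arm", "data": {
  "series": [1,0.02,0.14,0,0,0,0,1,0,0,0.3,0,0,0,1,0,0,0.3,0,0,0,1,0,0,0.3,0,0,0,1,0,0,0,0,0,0]
}}

```text
time: 15.5
tool_pos: [0.5402, -0.2677, 0.0929]
tcp_rot: [0.556, -3.091, -0.001]
wrist_force: [-0.6, 0.1, -2.2]
width: 0.174
grip_force: 69.0
```

>>> {"op": "move_arm", "data": {
  "series": [1,0,0,0.2,0,0,0,1,0,0,0.2,0,0,0,1,0,0,0,0,0,0]
}}

```text
time: 15.88
tool_pos: [0.5404, -0.2678, 0.0892]
tcp_rot: [0.556, -3.092, -0.0]
wrist_force: [0.3, 0.4, -0.8]
width: 0.172
grip_force: 69.0
```

Run:
```python
from h import *
s=read_state();c,im=shot();print(s["tool_pos"],s["wrist_force"],s["torque"]);X=Rot.from_rotvec(s["tcp_rot"]).apply([1,0,0]);print(np.degrees(np.arctan2(-X[1],-X[0])))
N=s["tool_pos"]+.084*X;N[2]-=.014;p=proj(c,N)[0].round().astype(int);print(p)
cr=im[p[1]-24:p[1]+36,p[0]-30:p[0]+30];g=cv2.cvtColor(cr,cv2.COLOR_RGB2GRAY)
C=cv2.HoughCircles(cv2.resize(g,None,fx=4,fy=4,interpolation=cv2.INTER_CUBIC),cv2.HOUGH_GRADIENT,1,5,param1=80,param2=20,minRadius=15,maxRadius=90);print(None if C is None else C[0][:6]/4)
_,_,_,mx=cv2.minMaxLoc(cv2.GaussianBlur(g[10:46,15:48],(5,5),0));print("bright",np.array(mx)+[15,10])
np.save("pics/w8.npy",im)
```

```text
[ 0.54044499 -0.26780503  0.08924064] [ 0.3351309   0.43597418 -0.82979608] [ 0.02415125 -0.00887354  0.0047275 ]
20.39701014252568
[257  76]
[[29.875 33.625  5.825]
 [27.875 32.625  6.7  ]
 [28.625 33.625  6.65 ]
 [30.875 32.875  4.5  ]]
bright [30 31]
```

The tips are in the holes with no side force. Continuing down slowly.

>>> {"op": "move_arm", "data": {
  "series": [1,0,0,0.2,0,0,0,1,0,0,0.2,0,0,0,1,0,0,0.2,0,0,0,1,0,0,0,0,0,0]
}}

```text
time: 16.42
tool_pos: [0.5404, -0.2678, 0.0832]
tcp_rot: [0.556, -3.091, -0.001]
wrist_force: [-0.5, -0.3, -1.4]
width: 0.174
grip_force: 69.0
```

>>> {"op": "move_arm", "data": {
  "series": [1,0,0,0.2,0,0,0,1,0,0,0.15,0,0,0,1,0,0,0,0,0,0]
}}

```text
time: 16.8
tool_pos: [0.5405, -0.2678, 0.0798]
tcp_rot: [0.556, -3.092, -0.0]
wrist_force: [0.4, 0.5, -2.5]
width: 0.175
grip_force: 69.0
```

>>> {"op": "move_arm", "data": {
  "series": [1,0,0,0.1,0,0,0,1,0,0,0.1,0,0,0,1,0,0,0,0,0,0]
}}

```text
time: 17.18
tool_pos: [0.5407, -0.2679, 0.078]
tcp_rot: [-0.556, 3.092, -0.0]
wrist_force: [-0.6, 0.2, -1.5]
width: 0.174
grip_force: 69.1
```

>>> {"op": "move_arm", "data": {
  "series": [1,0,0,0.05,0,0,0,1,0,0,0,0,0,0]
}}

```text
time: 17.42
tool_pos: [0.5407, -0.268, 0.078]
tcp_rot: [-0.556, 3.092, -0.0]
wrist_force: [-1.8, 1.4, 3.8]
width: 0.175
grip_force: 69.7
```

The force turned upward at exactly z = 0.078, so the lid is seated on the rim. Release and retreat.

>>> {"op": "move_arm", "data": {
  "series": [3.5,0,0,0,0,0,0,3.5,0,0,0,0,0,0,3.5,0,0,0,0,0,0]
}}

```text
time: 17.8
tool_pos: [0.5407, -0.2679, 0.0774]
tcp_rot: [-0.556, 3.092, -0.0]
wrist_force: [0.4, 0.0, -0.5]
width: 0.411
grip_force: 0.0
```

>>> {"op": "move_arm", "data": {
  "series": [3.5,0,0,-1,0,0,0,3.5,0,0,-2.5,0,0,0,3.5,0,0,-5,0,0,0,3.5,0,0,-5,0,0,0,3.5,0,0,-2,0,0,0]
}}

```text
time: 18.42
tool_pos: [0.5425, -0.2689, 0.2375]
tcp_rot: [-0.555, 3.086, -0.007]
wrist_force: [-0.2, 0.1, -0.1]
width: 0.411
grip_force: 0.0
```

Run:
```python
from h import *
im=read_camera("wrist");b=read_camera("side");print(read_state()["tool_pos"],read_state()["time"])
cv2.imwrite("pics/f.png",np.hstack([cv2.resize(im,(440,400)),cv2.resize(b[215:325,190:310],(360,400))])[:,:,::-1])
```

```text
[ 0.54226261 -0.26877937  0.23613112] 18.525
```

View pics/f.png

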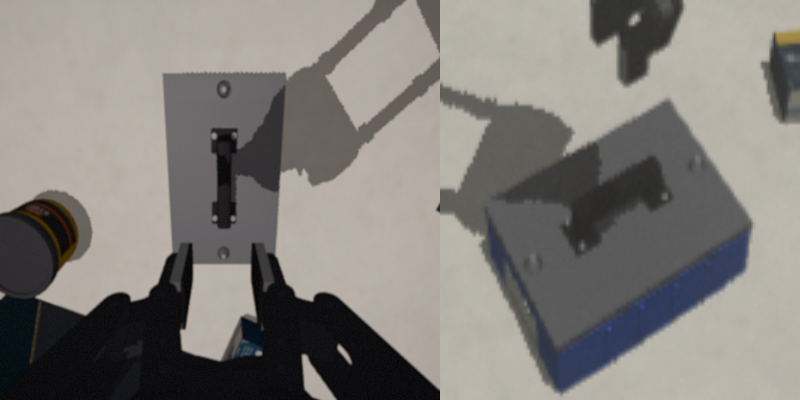

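Both pins stand up through the holes at (223,89) and (223,253) in the wrist view. The side view shows the lid flush on the rim, and the gripper is clear.

```bash
python3 -c "
from workcell import *
print(finish_job())"
```

```text
the job is handed in; nothing more can be done
None
```

The job is handed in: the yellow screw box lies flat in the blue case, the grey lid sits flush on the rim with both pins up through its holes, and the arm is clear and touched nothing else, at about 18.5 s of the 67 s allowed.

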